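Fetch the rivet tub from behind the pot and bottle, and close it

TASK

The open tub of rivets stands at the back of the wooden rack, behind the glue pot and the dye bottle: first stand the pot and the bottle aside on the cork mat, leaving the tub where it is. Then set the tub upright in the middle of the stone slab and press its lid, which lies beside the slab, level and fully home into its mouth, with the pot and bottle still waiting on the mat. Last, put the pot and the bottle back in the rack, each on the very spot where it stood at the start, and never let the pot, the bottle or the tub tip over.

Things in the scene. Friction and masses are not known exactly. Their poses are not given: they have to be found in the camera images.
- pot_center (a point): glue pot: white round pot, paper band, grey screw cap, 95 mm high, loose, about 0.2 kg. 60 mm diameter all the way up; the cap is the top 26 mm. Point: its centre, 47.5 mm above the underside; z up along the pot. It starts in the front half (nearer the robot) of the rack, left or right.
- bottle_center (a point): dye bottle: slim closed amber bottle, paper band, black cap, 100 mm high, loose, about 0.13 kg. Body 44 mm diameter up to 56 mm above its underside, tapering in to a straight cap 28 mm diameter from 68 to 100 mm. Point: its centre, 50 mm above the underside; z up along the bottle. It starts beside the pot in the front half of the rack, 96 mm from it, centre to centre.
- tub_center (a point): rivet tub: open round white plastic tub with brass rivets inside, loose, about 0.14 kg. 60 mm outside diameter, straight 3 mm wall (mouth 52 mm clear), 45 mm high, filled to about 20 mm. Point: its centre, 22.5 mm above the underside; z up along the tub. It starts in the back half of the rack, midway between left and right, close behind pot and bottle.
- lid_knob (a point): the tub's round white lid, loose, right way up, 0.10 to 0.12 m beyond the slab's centre (+x). From below: plug 49 mm diameter, 9 mm deep, tapered to 40 mm at its foot; flange 66 mm, 4 mm thick; knob 20 mm diameter, 18 mm high. Point: mid-knob, 22 mm above the plug's foot; z up. Home, the flange lies on the tub's rim, the point 35.5 mm above the tub's centre. A light push seats it.
- rack: dark wooden tray, fixed, 166 mm (its x) by 206 mm (its y), walls 8 mm thick, 30 mm high, inner floor 10 mm above the table. Origin: centre of its underside; x from front to back, z up. Pot and bottle stand 32 mm in front of its centre, 48 mm to either side; the tub about 26 mm behind its centre. A small bit of wax stands in one back corner, clear of the tub.
- mat: cork mat, the side area, fixed flat on the table left or right of the rack: 180 mm (its x) by 120 mm (its y), 4 mm thick. Origin at the centre of its underside, on the table.
- slab: small square grey stone slab, fixed on the table on the other side of the rack: 96 by 96 mm, 20 mm thick. Origin at the centre of its underside, on the table.
There are look-alikes about, which are no part of the job. Leave any turquoise look-alike of the slab alone.

How it is judged:
On the way, in this order (a step that is already met when the one before it is completed fails the run):
1. the pot and the bottle both stand on the mat, while the tub is still in its place (x of pot_center in the frame of mat between -0.088 and 0.088 m and y of pot_center in the frame of mat between -0.058 and 0.058 m and height (world z) of pot_center below 0.0575 m and angle between each of pot_center, bottle_center's own z axis and vertical below 0.12 rad and x of bottle_center in the frame of mat between -0.088 and 0.088 m and y of bottle_center in the frame of mat between -0.058 and 0.058 m and height (world z) of bottle_center below 0.06 m and distance of tub_center from where it was at the start of the episode below 0.03 m), for 0.2 s.
2. the tub stands in the middle of the slab, pot and bottle still on the mat (horizontal distance between tub_center and slab below 0.015 m and height (world z) of tub_center below 0.0475 m and angle between tub_center's own z axis and vertical below 0.08 rad and x of pot_center in the frame of mat between -0.088 and 0.088 m and y of pot_center in the frame of mat between -0.058 and 0.058 m and height (world z) of pot_center below 0.0575 m and angle between each of pot_center, bottle_center's own z axis and vertical below 0.12 rad and x of bottle_center in the frame of mat between -0.088 and 0.088 m and y of bottle_center in the frame of mat between -0.058 and 0.058 m and height (world z) of bottle_center below 0.06 m), for 0.2 s.
3. the lid is fully home on the tub on the slab, pot and bottle still on the mat (all of step 2 and horizontal distance between lid_knob and tub_center below 0.005 m and z of lid_knob in the frame of tub_center between 0.03 and 0.038 m and angle between the z axis of lid_knob and the z axis of tub_center, either way round below 0.08 rad), for 0.2 s.
4. the pot and the bottle stand again where they stood at the start (distance of each of pot_center, bottle_center from where it was at the start of the episode below 0.015 m and angle between each of pot_center, bottle_center's own z axis and vertical below 0.12 rad), for 0.2 s.
At the end, for the whole second after the job is handed in: Pot and bottle upright, each with its centre within 15 mm of where it was at the start; tub upright with its centre within 15 mm of the middle of the slab; lid in the tub's mouth, level (0.08 rad), centred within 5 mm and within 2.5 mm of its full depth; all released and staying so (all of step 4 and horizontal distance between tub_center and slab below 0.015 m and height (world z) of tub_center below 0.0475 m and angle between tub_center's own z axis and vertical below 0.08 rad and horizontal distance between lid_knob and tub_center below 0.005 m and z of lid_knob in the frame of tub_center between 0.03 and 0.038 m and angle between the z axis of lid_knob and the z axis of tub_center, either way round below 0.08 rad); the robot touches nothing.
It fails at once if the pot tipped over (more than 0.7 rad from upright) (angle between pot_center's own z axis and vertical above 0.7 rad).
It fails at once if the bottle tipped over (more than 0.7 rad from upright) (angle between bottle_center's own z axis and vertical above 0.7 rad).
It fails at once if the tub tipped over (more than 0.7 rad from upright) (angle between tub_center's own z axis and vertical above 0.7 rad).
It also fails if it takes over 128 s, if anything falls off the work surface, if the arm or the gripper's body presses on something with over 40 N, if the wrist force passes 120 N, or if a joint passes its speed limit or range.

ROBOT

A 6-joint arm with a two-finger parallel gripper is mounted at the origin on the work surface. World frame = base frame: x ahead of the robot, y to its left, z up, the work surface at z = 0. Lengths are in m, angles in rad, forces in N, time in s.
With the tool pointing down it reaches from about 0.3 to 0.875 m from the base axis. Payload 4.2 kg.
Tool frame: the origin (TCP) lies at the very end of the fingers, on their centre line; the grasp point (between the pads) lies 19 mm behind it (ctrl.grip_depth is the z of the grasp point in the tool frame, in m); z points along the fingers, y is the direction in which the jaws open and shut (so a half turn about z gives the same grasp; the last joint's range is limited). The gripper opens to 85 mm and grips with 20 to 120 N. Pads are 22 mm wide; open, the fingers measure 114 mm over their backs; the gripper's body (76 mm by 85 mm) begins 54 mm behind the grasp point. The pads swing forward as they close: fully open they stand 13 mm farther back than shut.
Start: joints at [1.262, 0.32, 1.565, -0, 1.257, -0.02], TCP at [0.164, 0.551, 0.231] pointing down, gripper open.
Joint ranges: [-3.11, 3.11], [-0.84, 2.01], [0.21, 2.61], [-1.34, 4.49], [0.05, 2.63], [-2.56, 2.56]. Speed limits (rad/s): [2.57, 2.57, 3.14, 3.14, 3.14, 3.14].

INTERFACE

Orientations are given as a rotation vector (axis times angle).
In Python, from cell import ctrl gives the robot as it stands. Calls block until the motion is done:
- ctrl.movep(position, orientation): joint-space move of the TCP to a pose.
- ctrl.move_l(position, frame=None, velocity=0.15, threshold=None): straight line of the TCP; frame=None keeps the orientation; velocity is the mean speed in m/s. With threshold (N) it stops when the force on the tool has changed by that much, and returns True; else False.
- ctrl.set_joints(angles): joint-space move.
- ctrl.gripper_to(opening, grip_force=None): finger opening in m; grip_force is the grip in N (None keeps the last); returns when the fingers have stopped.
- ctrl.wait(seconds).
- ctrl.ik(position, orientation): joint angles nearest the present ones, or None.
- ctrl.state(): the state.
- ctrl.snapshot(name): name is "side" or "top"; returns a dict with "frame" (400x640x3 uint8, red, green, blue), "depth" (400x640 float32, m along the optical axis (not along the pixel's ray), 0 where there is no reading), "fx", "fy", "cx", "cy" (pixels), "k1" (the pictures are not rectified: a ray, as slopes to the right and down, at radius r is drawn at 1 + k1 r^2 times it, then the intrinsics apply), "world_from_camera" (4x4, takes a point from camera to world coordinates). Camera axes: x right, y up, looking along -z (the intrinsics and any distortion apply to the point x, -y, -z); pixel columns grow to the right and rows downward; lengths in m; the calibration is good to about 2 mm. A picture is of the moment at which its call begins.
A pose or a line that the arm cannot do raises ctrl.PlanningError and nothing moves.
- ctrl.hand_in(): hands the job in, once; it reports no verdict.
The state is a dict: "clock": time; "joint_pos": joint angles; "joint_velocities": joint speeds; "joint_efforts": joint torques, N m; "eef_pos": TCP position; "ee_rot": TCP orientation; "force": force on the tool from outside, world axes, zero at the start; "torque": the same for the moment, N m; "grip_width": finger opening in m.
Only numpy, scipy, OpenCV 4.12 (cv2) and the standard library are available. Lean on these libraries where they do the work, as an engineer would, in place of code of your own. Each camera call takes 0.05 s, during which the arm holds its last target. There are 200 camera calls.

## Working session

There is one attempt and no reset: what is moved stays moved. The work goes in short steps, each a Python script; the robot and the scene stay as the last script left them, time stands still between calls to the robot, and variables do not carry over. Pictures are saved under pics/ and viewed, about 12 in all and at most 16, crops included, and the job is handed in when it is done.

```bash
ls; mkdir -p pics
cat > h.py <<'E'
import numpy as np, cv2
from cell import ctrl
def shot(n):
    s=ctrl.snapshot(n); np.savez('last_%s.npz'%n,**s); return s
def save(s,f,crop=None,k=1):
    im=s['frame'][...,::-1]
    if crop: r0,r1,c0,c1=crop; im=im[r0:r1,c0:c1]
    cv2.imwrite('pics/'+f,cv2.resize(im,None,fx=k,fy=k,interpolation=cv2.INTER_CUBIC))
def rays(s,u,v):
    K=np.array([[s['fx'],0,s['cx']],[0,s['fy'],s['cy']],[0,0,1.]])
    p=np.stack([np.ravel(u),np.ravel(v)],-1).astype(float).reshape(-1,1,2)
    # iterative undistort, k1 only
    q=cv2.undistortPointsIter(p,K,np.array([float(s['k1']),0,0,0]),None,None,(3,50,1e-9)).reshape(-1,2)
    return np.c_[q[:,0],-q[:,1],-np.ones(len(q))]
def at_depth(s,u,v):
    d=s['depth'][np.ravel(v).astype(int),np.ravel(u).astype(int)]
    T=s['world_from_camera']; return (rays(s,u,v)*d[:,None])@T[:3,:3].T+T[:3,3]
def at_z(s,u,v,z):
    T=s['world_from_camera']; r=rays(s,u,v)@T[:3,:3].T; o=T[:3,3]
    return o+r*((z-o[2])/r[:,2])[:,None]
def cloud(s):
    v,u=np.mgrid[0:400,0:640]; return at_depth(s,u,v).reshape(400,640,3)
E
python3 - <<'E'
from h import *
for n in('top','side'):
    s=shot(n); save(s,n+'0.png',k=1.25); print(n,s['fx'],s['k1'],s['world_from_camera'].round(3).tolist(),(s['depth']>0).mean())
st=ctrl.state(); print(st['clock'],st['ee_rot'],ctrl.grip_depth,st['grip_width'],st['force'])
E
```

```text
pics
top 475.5665637299843 -0.005471490032373117 [[0.008, 0.983, -0.185, 0.217], [-1.0, 0.009, 0.005, -0.028], [0.006, 0.185, 0.983, 1.506], [0.0, 0.0, 0.0, 1.0]] 0.99594140625
side 388.00305585956403 0.015235769006104552 [[0.786, 0.461, -0.412, -0.022], [-0.619, 0.578, -0.532, -0.671], [-0.007, 0.673, 0.739, 0.968], [0.0, 0.0, 0.0, 1.0]] 0.9961171875
0.1 [-4.52029071e-01 -3.10866493e+00  2.40892561e-03] -0.0187 0.08529246625524893 [0.37134687 0.45519872 0.72111158]
```

View pics/top0.png

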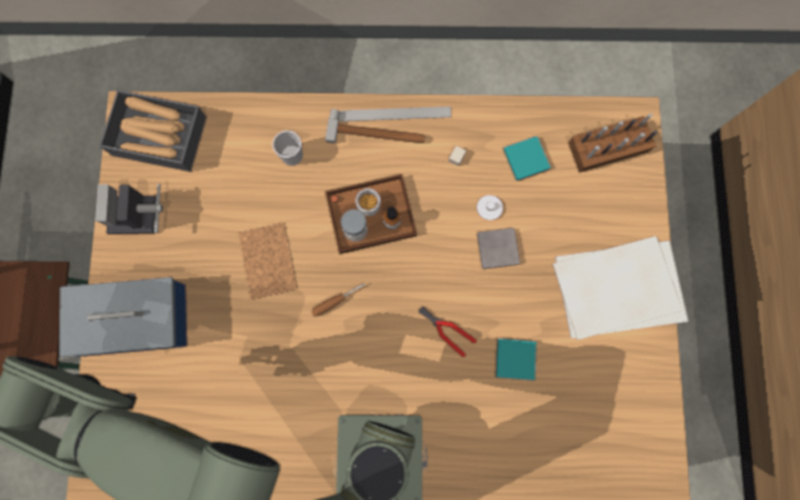

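View pics/side0.png

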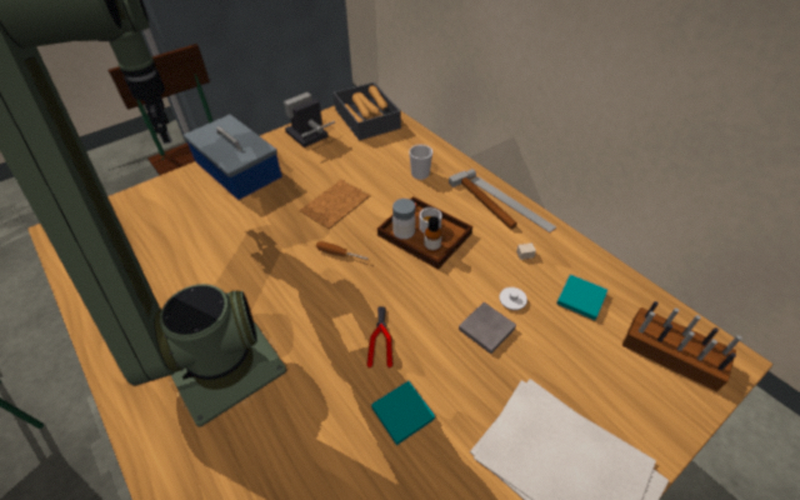

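Both views agree. In top0 pixels the pot is at (353,222), bottle (391,216), tub (368,202), lid (489,207), slab (498,248) and mat (268,260); the turquoise slabs are decoys. Next, enlarged crops and depth-based fits.

Run:
```python
import numpy as np,cv2
from h import *
s=dict(np.load('last_top.npz')); t=dict(np.load('last_side.npz'))
a=cv2.resize(s['frame'][130:210,185:345,::-1],None,fx=5,fy=5,interpolation=cv2.INTER_CUBIC)
b=cv2.resize(s['frame'][150:220,370:430,::-1],None,fx=4,fy=4,interpolation=cv2.INTER_CUBIC)
cv2.imwrite('pics/a.png',a)
P=cloud(s);Q=cloud(t)
def mask(P,c,r,z0,z1): return (np.hypot(P[...,0]-c[0],P[...,1]-c[1])<r)&(P[...,2]>z0)&(P[...,2]<z1)
def rough(u,v,z): return at_z(s,[u/1.25],[v/1.25],z)[0,:2]
for n,u,v,z,z0,z1,r in [('pot',353,222,.09,.09,.12,.04),('bottle',391,216,.1,.09,.13,.03),('tub',368,202,.05,.045,.065,.042),('lid',489,207,.02,.007,.02,.05),('knob',489,207,.03,.022,.05,.04),('slab',498,248,.02,.013,.028,.075),('mat',268,260,.004,-.01,.03,.05)]:
    c=rough(u,v,z)
    for X,m in (('top',P),('side',Q)):
        p=m[mask(m,c,r,z0,z1)]
        if len(p)>4:
            (cx,cy),rad=cv2.minEnclosingCircle(p[:,:2].astype(np.float32)); rc=cv2.minAreaRect(p[:,:2].astype(np.float32))
            print(n,X,len(p),'rough',c.round(4),'circ',round(cx,4),round(cy,4),round(rad,4),'zmed',np.median(p[:,2]).round(4),'rect',np.round(rc[0],4),np.round(rc[1],3),round(rc[2],1))
```

```text
pot top 315 rough [0.5665 0.0698] circ 0.5648 0.0681 0.0303 zmed 0.1057 rect [0.5649 0.0685] [0.059 0.058] 1.4
pot side 233 rough [0.5665 0.0698] circ 0.5628 0.0665 0.0317 zmed 0.1052 rect [0.5634 0.0666] [0.057 0.058] 9.6
bottle top 74 rough [ 0.58   -0.0232] circ 0.5882 -0.0247 0.0149 zmed 0.1102 rect [ 0.5876 -0.0248] [0.025 0.026] 51.5
bottle side 77 rough [ 0.58   -0.0232] circ 0.5894 -0.027 0.0163 zmed 0.1082 rect [ 0.5884 -0.0251] [0.031 0.024] 26.9
tub top 81 rough [0.6289 0.0356] circ 0.633 0.0358 0.031 zmed 0.0541 rect [0.6329 0.0368] [0.061 0.057] 0.3
tub side 84 rough [0.6289 0.0356] circ 0.6323 0.037 0.032 zmed 0.0525 rect [0.6331 0.0369] [0.062 0.055] 50.0
lid top 268 rough [ 0.6271 -0.2763] circ 0.6269 -0.2745 0.047 zmed 0.0141 rect [ 0.6328 -0.2752] [0.077 0.074] 10.4
lid side 262 rough [ 0.6271 -0.2763] circ 0.6283 -0.2781 0.0338 zmed 0.0141 rect [ 0.6288 -0.2783] [0.065 0.061] 42.6
knob top 37 rough [ 0.6244 -0.2746] circ 0.6177 -0.2778 0.0192 zmed 0.0306 rect [ 0.6186 -0.2808] [0.037 0.017] 17.0
knob side 38 rough [ 0.6244 -0.2746] circ 0.6278 -0.2796 0.0095 zmed 0.0306 rect [ 0.6273 -0.2797] [0.017 0.018] 9.2
slab top 867 rough [ 0.5191 -0.297 ] circ 0.5197 -0.2981 0.0654 zmed 0.0209 rect [ 0.521 -0.298] [0.096 0.098] 7.7
slab side 973 rough [ 0.5191 -0.297 ] circ 0.5203 -0.2989 0.0659 zmed 0.0207 rect [ 0.5193 -0.2991] [0.099 0.097] 6.7
mat top 748 rough [0.4854 0.2915] circ 0.4855 0.2915 0.05 zmed 0.0045 rect [0.4848 0.2912] [0.098 0.098] 32.8
mat side 384 rough [0.4854 0.2915] circ 0.4849 0.2915 0.0498 zmed 0.0044 rect [0.4847 0.2913] [0.096 0.097] 43.1
```

View pics/a.png

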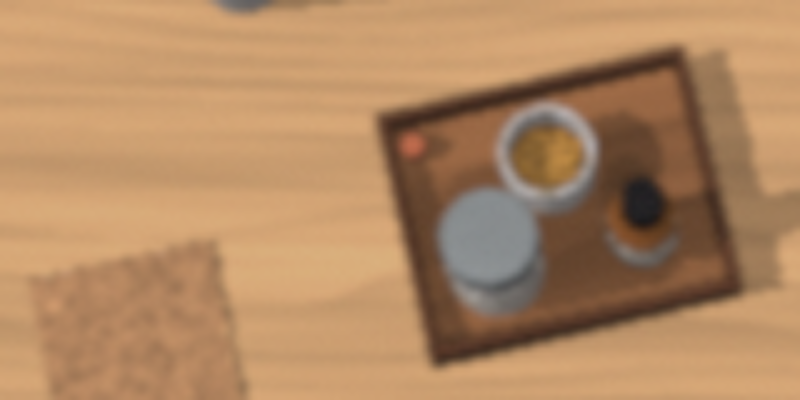

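Pot and bottle fits are 95.5 mm apart, so the rack yaw is about 0.249, and the tub fit agrees with the rack geometry. The crop shows the wax in the back-left corner, clear of the tub. Now I write the motion helpers and move the pot and bottle.

```bash
cat >> h.py <<'E'
from scipy.spatial.transform import Rotation as Ro
POT0=np.array([.5642,.0676]);BOT0=np.array([.5879,-.0249]);TUB0=np.array([.633,.0367])
RY=.249; SLAB=np.array([.5200,-.2985]); HI=.24
def rv(jaw_y_yaw):
    "tool down, jaws along the y axis of a frame with this yaw"
    best=None
    for k in (0,np.pi):
        R=(Ro.from_euler('z',jaw_y_yaw+k)*Ro.from_matrix(np.diag([1.,-1,-1]))).as_rotvec()
        yield R
def over(xy,yaw,z=HI):
    c=[]
    for R in rv(yaw):
        q=ctrl.ik([*xy,z],R)
        if q is not None: c.append((abs(q[5]),R))
    R=min(c,key=lambda a:a[0])[1]
    ctrl.movep([*xy,z],R)
def down(xy,z,v=.15,th=None): return ctrl.move_l([*xy,z],velocity=v,threshold=th)
def pick(xy,yaw,z,force=40,op=.085,hi=HI):
    ctrl.gripper_to(op); over(xy,yaw,hi); down(xy,z+.02); down(xy,z,.05)
    ctrl.gripper_to(0,grip_force=force); print('grip',round(ctrl.state()['grip_width'],4))
    down(xy,hi); print('held',round(ctrl.state()['grip_width'],4))
def place(xy,yaw,z,op=.085,hi=HI,th=6):
    over(xy,yaw,hi); down(xy,z+.015); hit=down(xy,z-.002,.03,th)
    e=ctrl.state()['eef_pos']; print('contact',hit,np.round(e,4),'want z',round(z,4))
    ctrl.gripper_to(op); down(xy,hi); print('t',round(ctrl.state()['clock'],1))
E
python3 - <<'E'
from h import *
s=dict(np.load('last_top.npz'))
C=at_z(s,np.array([240,286,298,251])/1.25,np.array([233,223,290,299])/1.25,.004)[:,:2]
print(C.round(3),C.mean(0)); d=(C[0]-C[3]+C[1]-C[2]); yaw=np.arctan2(d[1],d[0]); print('mat yaw',yaw,np.linalg.norm(d)/2)
m=C.mean(0); x=np.array([np.cos(yaw),np.sin(yaw)])
np.savez('mat.npz',pot=m+.042*x,bot=m-.045*x,yaw=yaw); print(m+.042*x,m-.045*x)
for xy,y,z in[(POT0,RY,.065),(BOT0,RY,.075),(TUB0,RY,.023),(SLAB,0,.03),((.6283,-.279),0,.015),(m+.042*x,yaw,.06),(m-.045*x,yaw,.06)]:
    print([None if q is None else np.round(q,2).tolist() for q in (ctrl.ik([*xy,z],R) for R in rv(y))])
E
```

```text
[[0.556 0.367]
 [0.583 0.249]
 [0.409 0.212]
 [0.385 0.33 ]] [0.48304173 0.28952151]
mat yaw 0.21464493302618412 0.17696200767251857
[0.52407791 0.29846753] [0.43907438 0.27993648]
[[0.1, 0.46, 1.8, 0.0, 0.88, 1.42], [0.1, 0.46, 1.8, -0.0, 0.88, -1.72]]
[[-0.06, 0.48, 1.74, 0.0, 0.92, 1.26], [-0.06, 0.48, 1.74, 0.0, 0.92, -1.88]]
[[0.04, 0.6, 1.68, 0.0, 0.87, 1.36], [0.04, 0.6, 1.68, -0.0, 0.87, -1.78]]
[[-0.54, 0.54, 1.76, -0.0, 0.84, 1.03], [-0.54, 0.54, 1.76, 0.0, 0.84, -2.11]]
[[-0.43, 0.67, 1.54, -0.0, 0.93, 1.14], [-0.43, 0.67, 1.54, 0.0, 0.93, -2.01]]
[[0.5, 0.51, 1.72, -0.0, 0.9, 1.85], [0.5, 0.51, 1.72, -0.0, 0.9, -1.29]]
[[0.55, 0.41, 1.92, -0.0, 0.81, 1.9], [0.55, 0.41, 1.92, -0.0, 0.81, -1.24]]
```

```bash
python3 - <<'E'
import re
t=open('h.py').read()
i=t.index('def rv('); j=t.index('def down(')
t=t[:i]+'''def over(xy,yaw,z=HI):
    "tool down, jaws along the y axis of a frame with this yaw"
    ctrl.movep([*xy,z],(Ro.from_euler('z',yaw)*Ro.from_matrix(np.diag([1.,-1,-1]))).as_rotvec())
'''+t[j:]
open('h.py','w').write(t)
E
python3 - <<'E'
from h import *
M=np.load('mat.npz'); my=float(M['yaw'])
pick(POT0,RY,.064); place(M['pot'],my,.064-.006)
pick(BOT0,RY,.075); place(M['bot'],my,.075-.006)
s=shot('top'); P=cloud(s); 
for n,c,z0,z1 in(('pot',M['pot'],.085,.11),('bot',M['bot'],.09,.115),('tub',TUB0,.045,.065)):
    p=P[(np.hypot(P[...,0]-c[0],P[...,1]-c[1])<.042)&(P[...,2]>z0)&(P[...,2]<z1)]
    print(n,c.round(4),len(p),cv2.minEnclosingCircle(p[:,:2].astype(np.float32)) if len(p) else '')
save(s,'b.png',(120,270,170,430),3)
E
```

```text
grip 0.059
held 0.0591
contact True [0.5239 0.2988 0.0582] want z 0.058
t 10.4
grip 0.0274
held 0.0271
contact True [0.4389 0.2803 0.0691] want z 0.069
t 20.2
pot [0.5241 0.2985] 192 ((0.5313833355903625, 0.29539838433265686), 0.02891630306839943)
bot [0.4391 0.2799] 2 ((0.4439394772052765, 0.2666946351528168), 0.00274396943859756)
tub [0.633  0.0367] 79 ((0.6324910521507263, 0.0355222187936306), 0.03057904914021492)
```

View pics/b.png

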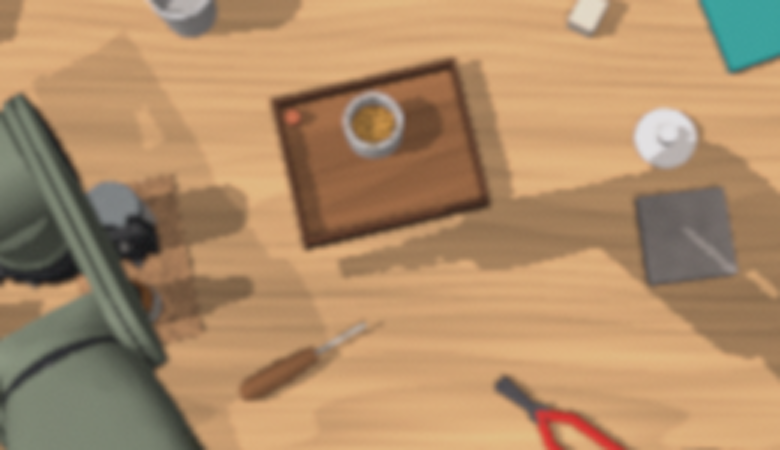

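The arm hides the mat, at about (100,230) in the crop; the tub is unmoved at (373,124). I move the arm over the slab and measure the mat from both cameras.

```bash
cat >> h.py <<'E'
def meas(P,c,z0,z1,r=.045):
    p=P[(np.hypot(P[...,0]-c[0],P[...,1]-c[1])<r)&(P[...,2]>z0)&(P[...,2]<z1)]
    if len(p)<5: return None
    q,R=cv2.minEnclosingCircle(p[:,:2].astype(np.float32)); return np.round(q,4),round(R,4),len(p),round(float(np.median(p[:,2])),4)
E
python3 - <<'E'
from h import *
M=np.load('mat.npz')
over(SLAB+[-.05,0],RY,.24)
for n in('top','side'):
    s=shot(n); P=cloud(s); save(s,'c_%s.png'%n,(130,260,150,320) if n=='top' else (110,230,220,400),4)
    for k,c,z0,z1 in(('pot',M['pot'],.08,.11),('bot',M['bot'],.09,.115),('tub',TUB0,.045,.065)): print(n,k,c.round(4),meas(P,c,z0,z1))
E
```

```text
top pot [0.5241 0.2985] (array([0.5247, 0.2985]), 0.0308, 326, 0.0994)
top bot [0.4391 0.2799] (array([0.4394, 0.2788]), 0.0142, 76, 0.104)
top tub [0.633  0.0367] (array([0.6326, 0.0361]), 0.0307, 81, 0.054)
side pot [0.5241 0.2985] (array([0.5242, 0.296 ]), 0.0315, 205, 0.0983)
side bot [0.4391 0.2799] (array([0.4384, 0.2771]), 0.0142, 56, 0.1029)
side tub [0.633  0.0367] (array([0.6322, 0.0361]), 0.0322, 97, 0.0523)
```

View pics/c_top.png

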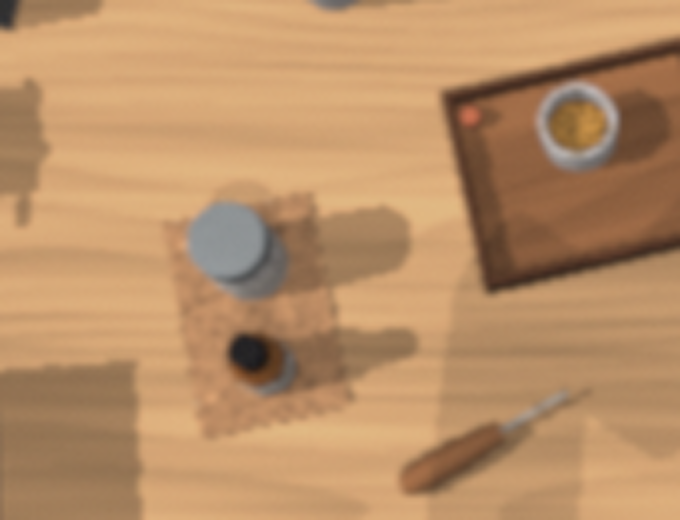

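Pot (230,240) and bottle (248,352) stand upright on the mat and measure at the commanded spots. Now the tub.

Run:
```python
from h import *
T=np.array([.6325,.0363])
pick(T,RY,.023,force=30,hi=.18); place(SLAB,RY-.25,.033,hi=.18)
over([.5,.0],RY,.24)
for n in('top','side'):
    s=shot(n); P=cloud(s); save(s,'d_%s.png'%n,(130,240,340,450) if n=='top' else (200,310,340,450),4)
    print(n,'tub',meas(P,SLAB,.053,.08),'flange',meas(P,(.6283,-.279),.007,.018,.045),'knob',meas(P,(.628,-.279),.022,.045,.025))
```

```text
grip 0.0583
held 0.0583
contact True [ 0.5199 -0.2985  0.0335] want z 0.033
t 31.7
top tub (array([ 0.5202, -0.299 ]), 0.0304, 91, 0.0636) flange (array([ 0.6296, -0.2829]), 0.0438, 243, 0.0129) knob (array([ 0.6286, -0.2716]), 0.0169, 35, 0.0307)
side tub (array([ 0.5202, -0.2998]), 0.0306, 158, 0.0631) flange (array([ 0.6295, -0.2797]), 0.0344, 253, 0.0141) knob (array([ 0.6286, -0.2792]), 0.0105, 38, 0.0303)
```

View pics/d_top.png

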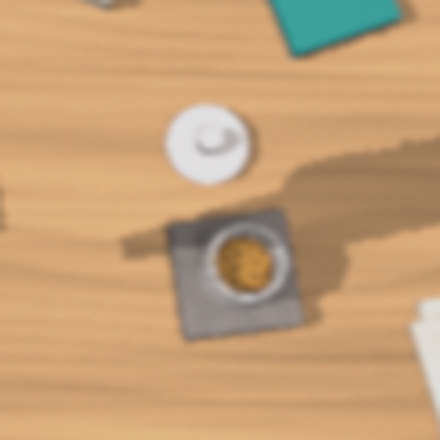

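View pics/d_side.png

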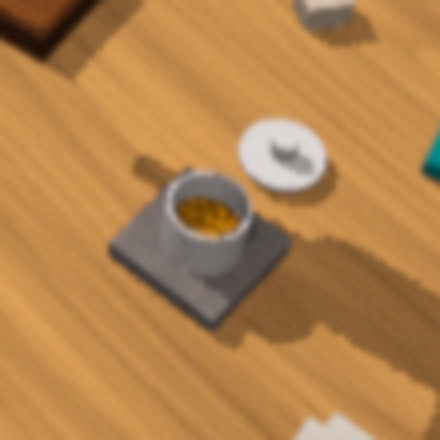

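Tub is upright at mid-slab (0.520,-0.299). The lid flange centre is at (208,144) in the top crop and (283,155) in the side crop. I triangulate it from both, then grasp the knob.

Run:
```python
from h import *
s=dict(np.load('last_top.npz'));t=dict(np.load('last_side.npz'))
a=at_z(s,[340+208/4-.4],[130+144/4-.4],.013)[0];b=at_z(t,[340+283/4-.4],[200+155/4-.4],.013)[0]
print(a.round(4),b.round(4)); L=((a+b)/2)[:2]
if np.linalg.norm(a-b)>.006: raise SystemExit
ctrl.gripper_to(.05); over(L,0,.15); down(L,.035); 
h=down(L,.0150,.04,4); print('touch',h,ctrl.state()['eef_pos'].round(4))
ctrl.gripper_to(0,grip_force=30); print('grip',ctrl.state()['grip_width'])
down(L,.16,.1)
print('held',ctrl.state()['grip_width'],ctrl.state()['clock'])
over(SLAB,0,.16)
for n in('top','side'):
    q=shot(n); save(q,'e_%s.png'%n,(130,240,340,450) if n=='top' else (120,290,330,500),4)
np.save('L.npy',L)
```

```text
[ 0.6291 -0.2787  0.013 ] [ 0.6296 -0.2791  0.013 ]
touch False [ 0.6293 -0.279   0.0148]
grip 0.018418558500456584
held 0.018631385047716487 38.1333
```

View pics/e_side.png

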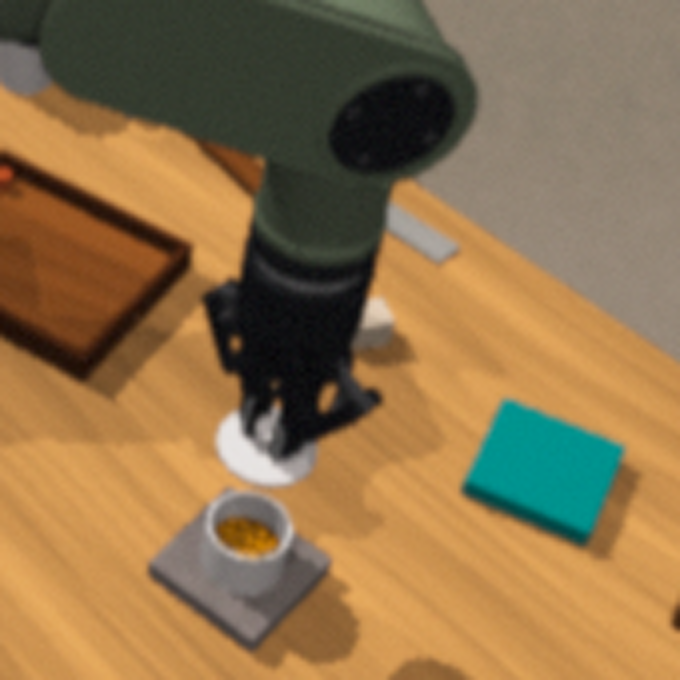

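Lid is held level, at (267,450), over the tub mouth at (248,535). Inserting with a force guard.

```bash
python3 - <<'E'
from h import *
X=np.array([.5201,-.2988])
down(X,.083,.1)
h=down(X,.068,.02,15); st=ctrl.state(); print(h,st['eef_pos'].round(4),st['force'].round(1))
ctrl.gripper_to(.04); down(X,.16); over([.5,.0],RY,.24)
for n in('top','side'):
    s=shot(n); P=cloud(s); save(s,'f_%s.png'%n,(150,220,360,430) if n=='top' else (220,300,340,420),6)
    print(n,'flange',meas(P,SLAB,.06,.076,.045),'knob',meas(P,SLAB,.078,.1,.03))
print(ctrl.state()['clock'])
E
python3 -c "
import cv2,numpy as np
a=cv2.imread('pics/f_top.png');b=cv2.imread('pics/f_side.png');cv2.imwrite('pics/f.png',cv2.resize(np.hstack([a[:420,:420],b[:420,:420]]),(800,400)))"
```

```text
True [ 0.52   -0.2988  0.0714] [-0.2  1.1  4.9]
top flange (array([ 0.5196, -0.2991]), 0.0331, 303, 0.0696) knob (array([ 0.5256, -0.2963]), 0.0177, 38, 0.0877)
side flange (array([ 0.5187, -0.2991]), 0.0334, 318, 0.0701) knob (array([ 0.5177, -0.2994]), 0.0117, 47, 0.0862)
42.6417
```

View pics/f.png

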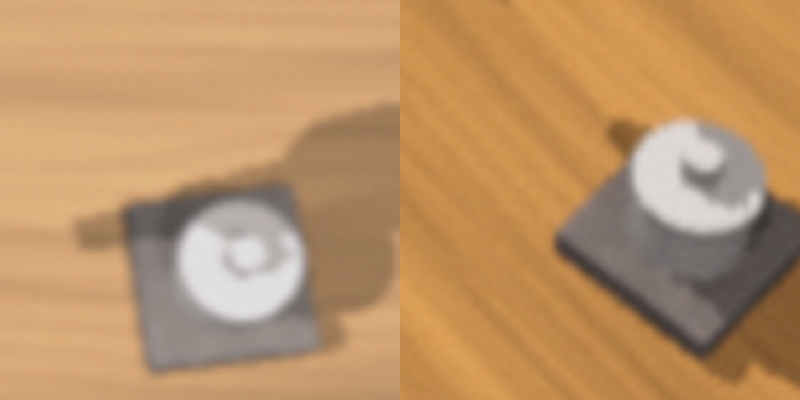

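The lid is in, with the TCP stopping within 0.6 mm of the home height. For certainty I press the knob top with shut fingers, then fit a plane to the flange.

Run:
```python
from h import *
X=np.array([.5201,-.2988])
ctrl.gripper_to(0,grip_force=30); over(X,0,.15); down(X,.095); h=down(X,.082,.02,20); print(h,ctrl.state()['eef_pos'].round(4),ctrl.state()['force'].round(1))
down(X,.15); ctrl.gripper_to(.085); over([.5,.0],RY,.24)
for n in('top','side'):
    P=cloud(shot(n)); r=np.hypot(P[...,0]-.52,P[...,1]+.2988); p=P[(r>.016)&(r<.029)&(P[...,2]>.06)&(P[...,2]<.078)]
    c=np.linalg.lstsq(np.c_[p[:,:2]-X,np.ones(len(p))],p[:,2],rcond=None)[0]; print(n,'tilt',c[:2].round(3),'z',c[2].round(4),len(p),meas(P,SLAB,.06,.076,.045))
print(ctrl.state()['clock'])
```

```text
True [ 0.5204 -0.299   0.0871] [-0.6  0.5  4.4]
top tilt [ 0.006 -0.001] z 0.0698 190 (array([ 0.5194, -0.3006]), 0.0341, 304, 0.0692)
side tilt [0.005 0.004] z 0.0701 180 (array([ 0.5197, -0.3013]), 0.0346, 312, 0.0701)
47.975
```

Knob top touched at z = 0.0871 (home 0.087), with no measurable tilt: the lid is home. Now I return the pot and bottle.

Run:
```python
from h import *
M=np.load('mat.npz'); my=float(M['yaw'])
pick(M['pot'],my,.058); place(POT0,RY,.064)
pick(M['bot'],my,.069,op=.06); place(BOT0,RY,.075,op=.05)
over([.42,-.12],RY,.3)
for n in('top','side'):
    s=shot(n); P=cloud(s); save(s,'g_%s.png'%n,(130,220,230,430) if n=='top' else (140,300,280,440),4)
    print(n,'pot',meas(P,POT0,.09,.12),'bot',meas(P,BOT0,.09,.13,.03),'lid',meas(P,SLAB,.06,.076))
print(ctrl.state()['clock'])
```

```text
grip 0.0591
held 0.059
contact True [0.564  0.0678 0.0642] want z 0.064
t 57.2
grip 0.0266
held 0.0272
contact True [ 0.5877 -0.0247  0.0752] want z 0.075
t 66.5
top pot (array([0.5645, 0.0665]), 0.0301, 310, 0.1057) bot (array([ 0.588 , -0.0249]), 0.0145, 74, 0.1104) lid (array([ 0.5193, -0.3011]), 0.0336, 275, 0.0699)
side pot (array([0.5632, 0.0658]), 0.0308, 195, 0.1051) bot (array([ 0.5865, -0.0273]), 0.015, 78, 0.1084) lid (array([ 0.52  , -0.2999]), 0.0342, 319, 0.0698)
67.4167
```

View pics/g_side.png

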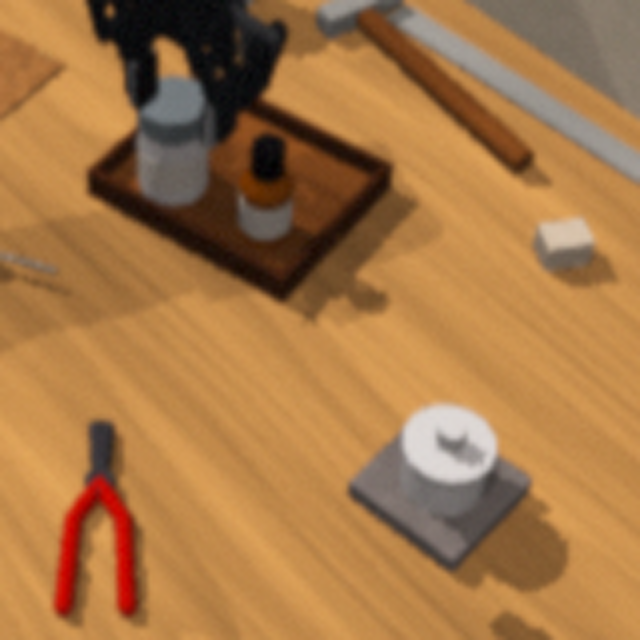

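View pics/g_top.png

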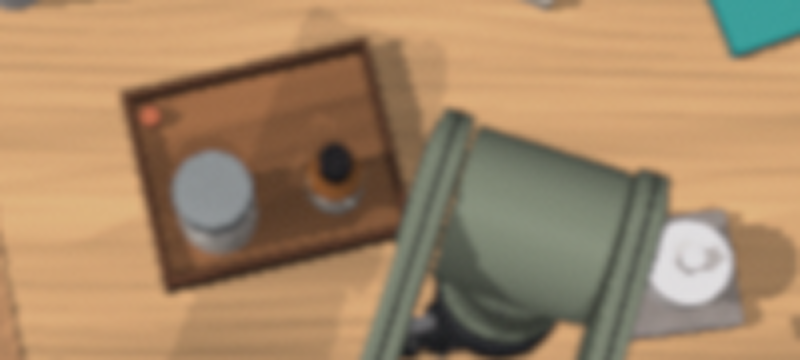

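Pot (213,190) and bottle (335,165) stand upright at their old spots, the lidded tub is on the slab, and the gripper is free in the air at z = 0.3.

```bash
python3 -c "
from cell import ctrl
ctrl.wait(0.5); print(ctrl.state()['force']); ctrl.hand_in()"
```

```text
[-0.39362458 -0.57913211 -0.70231204]
the job is handed in; nothing more can be done
```

The job is done and handed in at about 68 s of the 128 s allowed; no verdict was reported. I stood the pot and bottle on the mat, set the tub on the slab, pressed its lid home, and put the pot and bottle back in the rack.

Last checks:
- **Pot and bottle:** both are upright. Each measures within about 3 mm of its starting spot in both cameras, and the side camera reads about 2 mm off the top one.
- **Tub:** it measured within about 1.5 mm of the slab's centre before the lid went on, and I did not measure it separately afterwards.
- **Lid:** the knob top touched at z = 0.0871 m against 0.087 m when fully home. The flange showed under 0.01 rad of tilt and measured within about 3 mm of the slab's centre. Depth readings put the flange about 1 mm above its expected height, which is within the 2 mm calibration, so I trusted the touch reading.
- **Robot:** the gripper was empty and clear of everything at hand-in.

No check failed.

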